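# Make up two sampling kits from the bench stock

## Task

Make up the two sampling kits, each thing standing upright in its own pocket: in the blue tray, counting from the end with the red tab, the blue-capped bottle, then the orange-lidded tip box, then the yellow-lidded pot; in the green tray, counting from its red tab, the aluminium tube block, then the amber bottle with the black cap. Set everything down gently, without dropping it, with the tip box and the tube block lying lengthwise along the tray. Leave the green-capped bottle, the amber bottle with the white cap and the beaker standing where they are.

Things in the scene. Friction and masses are not known exactly. Their poses are not given: they have to be found in the camera images.
- bottle_blue_center (a point): Small screw-cap reagent bottle, clear glass, with a white paper label and a blue cap: body diameter 44 mm up to 58 mm high, sloping in to the cap (31 mm diameter, from 68 mm up), 86 mm tall in all, about 110 g. Point: its centre line, half-way up (43 mm above its underside); z up when standing. Goes to the blue tray, first pocket from the tab.
- tip_box_center (a point): Small closed pipette-tip box, grey below with an orange lid, 56 mm long (its x) by 38 mm wide (its y) by 54 mm tall, about 70 g. Point: its centre, 27 mm above its underside. Grip it across its 38 mm width. Goes to the blue tray, second (middle) pocket, its length along the tray's. Held about 9 mm above the middle, the fingertips clear the pocket walls.
- pot_center (a point): White cylindrical specimen pot with a yellow screw lid, 48 mm diameter over its whole height, 64 mm tall, about 60 g. Point: its centre, 32 mm above its underside. Goes to the blue tray, third pocket from the tab.
- tube_block_center (a point): Bare aluminium tube block, 56 mm long (its x) by 38 mm wide (its y), flat sides 46 mm high, with six small red-capped tubes standing 8 mm out of its top (54 mm tall in all), about 240 g. Point: its centre, 27 mm above its underside. Grip it across its 38 mm width, on the metal. Goes to the green tray, first pocket from the tab, its length along the tray's.
- bottle_black_center (a point): Small screw-cap reagent bottle, amber glass, with a white paper label and a black cap: body diameter 44 mm up to 58 mm high, sloping in to the cap (31 mm diameter, from 68 mm up), 86 mm tall in all, about 110 g. Point: its centre line, half-way up (43 mm above its underside); z up when standing. Goes to the green tray, second pocket from the tab.
- tray_blue: Blue kit tray, fixed, 268 mm (x) by 80 mm (y), plus a red tab 24 mm long, 10 mm high on its +x end. Three pockets in a row, 76 mm (x) by 64 mm (y); floor 4 mm and walls 12 mm above the bench. Origin: bench level, middle of the tray without tab; x points to the tab, z up. Pocket centres from the tab: x = +88, 0 and -88 mm, all at y = 0. On either side of the stock.
- tray_green: Green kit tray, fixed, 180 mm (x) by 80 mm (y), plus a red tab 24 mm long, 10 mm high on its +x end. Two pockets in a row, 76 mm (x) by 64 mm (y); floor 4 mm and walls 12 mm above the bench. Origin: bench level, middle of the tray without tab; x points to the tab, z up. Pocket centres from the tab: x = +44 and -44 mm, both at y = 0. On either side of the stock.
- spare_green_center (a point): Small screw-cap reagent bottle, clear glass, with a white paper label and a green cap: body diameter 44 mm up to 58 mm high, sloping in to the cap (31 mm diameter, from 68 mm up), 86 mm tall in all, about 110 g. Point: its centre line, half-way up (43 mm above its underside); z up when standing. Spare stock: stays where it is.
- spare_white_center (a point): Small screw-cap reagent bottle, amber glass, with a white paper label and a white cap: body diameter 44 mm up to 58 mm high, sloping in to the cap (31 mm diameter, from 68 mm up), 86 mm tall in all, about 110 g. Point: its centre line, half-way up (43 mm above its underside); z up when standing. Spare stock: stays where it is.
- beaker_center (a point): Empty clear glass beaker, 54 mm across the rim, 70 mm tall. Point: its centre, 35 mm above its underside. Stays where it is. (A flat white bench timer, 58 mm square and 15 mm high, fixed, stands somewhere among the stock too; the stock stands about 125 mm apart.)
Mind the look-alikes: they are no part of the job. What is shaped like the part that bears bottle_black_center but pink is not meant.

How it is judged:
By the outcome, as a careful person would: the job done as asked, in the order asked, and still so for the second after the job is handed in, with the robot touching nothing.
It also fails if it takes over 136 s, if anything falls off the work surface, if the arm or the gripper's body presses on something with over 40 N, if the wrist force passes 120 N, or if a joint passes its speed limit or range.

## Robot

A 6-joint arm with a two-finger parallel gripper is mounted at the origin on the work surface. World frame = base frame: x ahead of the robot, y to its left, z up, the work surface at z = 0. Lengths are in mm, angles in degrees, forces in N, time in s.
With the tool pointing down it reaches from about 350 to 850 mm from the base axis. Payload 8.1 kg.
Tool frame: the origin (TCP) lies at the very end of the fingers, on their centre line; the grasp point (between the pads) lies 19 mm behind it; z points along the fingers, y is the line along which they close (so a half turn about z gives the same grasp; the last joint's range is limited). The gripper opens to 85 mm and grips with 20 to 120 N. Pads are 22 mm wide; open, the fingers measure 114 mm over their backs; the gripper's body (76 mm by 85 mm) begins 54 mm behind the grasp point. The pads swing forward as they close: fully open they stand 13 mm farther back than shut.
Start: joints at [-78.518, 7.471, 85.268, -0, 87.261, -4.893], TCP at [169.175, -575.66, 204.792] pointing down, gripper open.
Joint ranges: [-169.43, 169.43], [-51.17, 129.36], [1.28, 143.12], [-76.62, 256.62], [0, 156.53], [-152.29, 152.29]. Speed limits (degrees/s): [136.94, 136.94, 159.86, 180, 180, 180].

## Interface

Orientations are given as [roll, pitch, yaw] about the fixed x, y, z axes, in that order (R = Rz(yaw) Ry(pitch) Rx(roll)).
In Python, from bench import * gives the robot as it stands.
- The arm moves only by the tool play_rows, never from a script. Its argument "increments" is a list of rows, each a list of 3 entries, a list of its own where there are three numbers: the gripper's target within -1 to 1 (fully open at 1, half-way at 0, shut at -1), then the shift along the tool's x, y, z in mm, then the turn about the tool's z in rad. A call has 1 to 12 rows; each row shifts and turns the commanded pose from where the row before left it, along the tool's axes as they then stand; what a row does not reach is not made up. A row lasts 1/12 s, in which the tool goes at most 41.7 mm and 7.16 degrees, less where a joint would pass 70% of its speed; a pose out of reach is approached as far as the arm can. A call is refused whole if a number of a shift passes 41.7 or a number of a turn 0.125, either way. A call with a gripper value outside its range is refused whole. The fingers move at their own pace and stop on an object; "force" is the grip in N (left out, the last holds). Time passes only in rows, so rows that do not move let the fingers close. It gives the time, the measured TCP pose, the force, the opening and the grip force at its end, in the units of the state.
- sense(): the state, without advancing time (a new reading comes with each control period).
- snapshot(name): name is "scene" or "top" or "wrist"; returns a dict with "color" (384x512x3 uint8, red, green, blue), "intrinsics" (3x3 intrinsics, pixels), "k1" (the pictures are not rectified: a ray, as slopes to the right and down, at radius r is drawn at 1 + k1 r^2 times it, then the intrinsics apply), "world_from_camera" (4x4, takes a point from camera to world coordinates). Camera axes: x right, y down, z forward; pixel columns grow to the right and rows downward; lengths in mm; the calibration is good to about 2 mm. A picture is of the moment at which its call begins. There is no depth.
- hand_in(): hands the job in; it is judged then, once.
Trained networks look in a picture, given as the dict that the camera call returned (one of the last four; its "shot" number tells which), for a name from the list of things; names that differ only in an ending like _2 or _b are one class to them, and where a whole thing is asked for, a point or a joint stands for the part that bears it (a point fixed in the world has none). Each returns a list of dicts, best first, with "p" (0 to 1); they miss things now and then, are a little off and sometimes report something else, mostly with a low value. They report only what shows in the picture. A call takes as long as a camera call. They do not tell look-alikes from the thing itself.
- find_in(query, picture): "xyz" ([x, y, z] in mm, in the coordinates of the camera as it stood for that picture, good to about 4 mm: the middle of the surface that is visible of it).
- regions_of(query, picture): "mask" (384x512 bool, what is visible of it).
- pinpoint(query, picture): "xyz" ([x, y, z] in mm, in the coordinates of the camera as it stood for that picture, good to about 4 mm: a listed point, or the origin of a listed thing).
The state is a dict: "time": time; "joint_pos": joint angles; "qd": joint speeds; "joint_efforts": joint torques, N m; "tool_pos": TCP position; "tcp_rot": TCP orientation; "ft_force": force on the tool from outside, world axes, zero at the start; "wrist_torque": the same for the moment, N m; "finger_gap": finger opening in mm; "grip_force": force on a finger pad.
Only numpy, scipy, OpenCV 4.12 (cv2) and the standard library are available. Lean on these libraries where they do the work, as an engineer would, in place of code of your own. Each camera call takes 0.05 s, during which the arm holds its last target. There are 200 camera calls.

## Working session

There is one attempt and no reset: what is moved stays moved. The work goes in short steps, Python scripts to look and compute and a tool call to move; the robot and the scene stay as the last step left them, time stands still between calls to the robot, and variables do not carry over. Pictures are saved under pics/ and viewed, at most 14 in all, crops included, and the job is handed in when it is done.

Besides the shell and the picture viewer there is one more tool, called after "Call:" as name([rows], argument=value, ...), one row to a line, values as JSON. play_rows: Moves the arm, as the interface text tells. Its arguments: {"type":"object","properties":{"increments":{"type":"array","items":{"type":"array"}},"force":{"type":"number"}},"required":["increments"]}

```bash
mkdir -p pics; ls
cat > h.py <<'E'
from bench import *
import numpy as np, cv2
def snap(n,fn=None):
    s=snapshot(n)
    if fn: cv2.imwrite('pics/'+fn,s['color'][:,:,::-1])
    return s
def w(s,p): return (np.array(s['world_from_camera'])@np.r_[p,1])[:3]
def px(s,P):
    c=np.linalg.inv(s['world_from_camera'])@np.r_[P,1]; a=c[:2]/c[2]; a=a*(1+s['k1']*(a@a)); K=np.array(s['intrinsics']); return (K@np.r_[a,1])[:2]
def ray(s,u,v,z):
    K=np.array(s['intrinsics']); d=(np.linalg.inv(K)@[u,v,1])[:2]; a=d.copy()
    for _ in range(10): a=d/(1+s['k1']*(a@a))
    T=np.array(s['world_from_camera']); r=T[:3,:3]@np.r_[a,1]; o=T[:3,3]; return o+r*(z-o[2])/r[2]
E
python3 - <<'E'
from h import *
names="bottle_blue_center tip_box_center pot_center tube_block_center bottle_black_center tray_blue tray_green spare_green_center spare_white_center beaker_center".split()
st=sense(); print(st)
for cam in ['top','scene']:
    s=snap(cam,cam+'1.png'); print(cam,np.round(s['world_from_camera'],2).tolist())
    for n in names:
        print(n,[(round(d['p'],2),np.round(w(s,d['xyz'])).tolist(),np.round(px(s,w(s,d['xyz']))).tolist()) for d in pinpoint(n,s)[:5]])
E
```

```text
pics
{'time': 0.0, 'joint_pos': array([-7.85183132e+01,  7.51581536e+00,  8.53312546e+01,  6.18993564e-04,
        8.72596300e+01, -4.89302117e+00]), 'qd': array([-0.03860969, -0.0479908 , -0.00680287, -0.01446594, -0.01040788,
        0.02346699]), 'joint_efforts': array([ 1.62319713e-03, -5.69383693e+01, -5.00551951e+01,  4.84117186e-05,
        1.47415360e-02,  5.82751136e-05]), 'tool_pos': array([ 169.05636353, -575.06323581,  203.7181566 ]), 'tcp_rot': array([-1.79893742e+02, -9.71700119e-03,  1.63746688e+01]), 'ft_force': array([-0.19505833, -0.5676191 , -0.36905565]), 'wrist_torque': array([-0.00893982, -0.04215301, -0.01210816]), 'grip_force': 0.0, 'finger_gap': 85.16865542520955}
top [[0.01, -0.98, 0.21, 314.95], [-1.0, -0.01, -0.0, -9.62], [0.01, -0.21, -0.98, 1194.34], [0.0, 0.0, 0.0, 1.0]]
bottle_blue_center [(0.68, [438.0, 127.0, 39.0], [206.0, 230.0]), (0.46, [558.0, 129.0, 27.0], [208.0, 187.0]), (0.18, [684.0, -136.0, 30.0], [302.0, 145.0])]
tip_box_center [(0.74, [557.0, 128.0, 22.0], [208.0, 188.0])]
pot_center [(0.66, [682.0, -135.0, 30.0], [302.0, 146.0])]
tube_bl
[... 745 characters left out ...]
ter [(0.55, [440.0, 126.0, 42.0], [332.0, 197.0])]
tip_box_center [(0.63, [561.0, 129.0, 24.0], [294.0, 228.0]), (0.2, [685.0, -129.0, 30.0], [182.0, 186.0])]
pot_center [(0.59, [686.0, -131.0, 32.0], [181.0, 186.0])]
tube_block_center [(0.93, [431.0, -128.0, 29.0], [264.0, 147.0])]
bottle_black_center [(0.82, [584.0, -222.0, 37.0], [196.0, 149.0]), (0.6, [685.0, -1.0, 45.0], [212.0, 213.0])]
tray_blue [(0.63, [488.0, -333.0, 3.0], [204.0, 128.0])]
tray_green [(0.8, [523.0, 333.0, -4.0], [377.0, 289.0])]
spare_green_center [(0.59, [444.0, -7.0, 38.0], [292.0, 169.0])]
spare_white_center [(0.85, [551.0, 3.0, 41.0], [261.0, 189.0])]
beaker_center [(0.78, [558.0, -118.0, 34.0], [228.0, 166.0])]
```

Run:
```python
import cv2
a=cv2.imread('pics/top1.png')[110:270,100:410]; b=cv2.imread('pics/scene1.png')[80:340,130:450]
cv2.imwrite('pics/a.png',cv2.resize(a,None,fx=2.5,fy=2.5,interpolation=2)); cv2.imwrite('pics/b.png',cv2.resize(b,None,fx=2.3,fy=2.3,interpolation=2))
```

```text
(no output)
```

View pics/a.png

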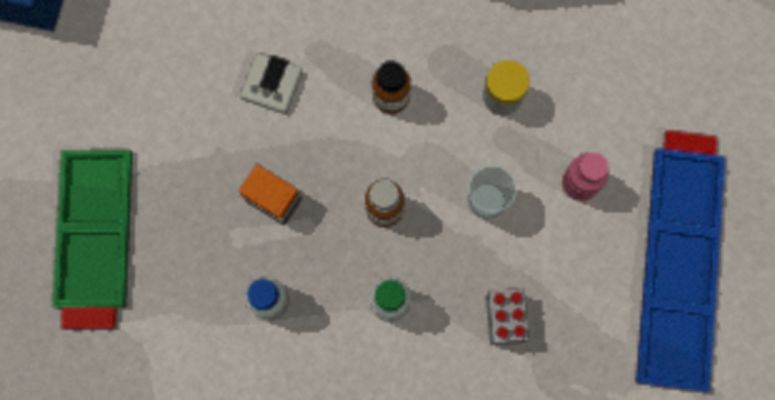

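View pics/b.png

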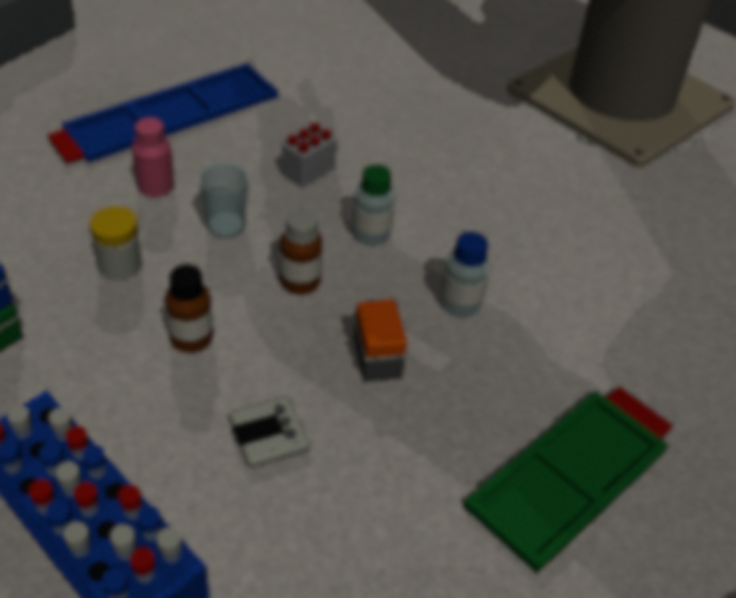

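Top view (full-frame px): blue-cap bottle (206,230), tip box (208,188), pot (302,146), block (304,237) and black-cap bottle (256,144). Could be mistaken: pink bottle (335,180), white cap (254,189), green cap (255,227). The blue tray's tab points to +x and the green tray's tab points to −x. Next I measure by colour.

Run:
```python
from h import *
R={'blue':((100,120,40),(125,255,255),86,(206,230),25),'orange':((5,150,80),(18,255,255),54,(208,188),25),'yellow':((20,140,60),(35,255,255),64,(302,146),25),
'red':((0,150,60),(4,255,255),54,(304,237),25),'tblue':((100,120,40),(125,255,255),12,(371,218),75),'tgreen':((45,120,40),(80,255,255),12,(138,201),60)}
def meas(s,rois):
    hsv=cv2.cvtColor(s['color'],cv2.COLOR_RGB2HSV)
    for k,(lo,hi,z,c,r) in rois.items():
        m=cv2.inRange(hsv,lo,hi)
        if k=='red': m|=cv2.inRange(hsv,(174,150,60),(180,255,255))
        q=np.zeros_like(m); u,v=map(int,c); q[max(0,v-r):v+r,max(0,u-r):u+r]=1; m*=q
        ys,xs=np.nonzero(m)
        if len(xs)<10: print(k,'none'); continue
        P=np.array([ray(s,x,y,z)[:2] for x,y in zip(xs,ys)],np.float32)
        print(k,len(P),P.mean(0).round(1),[np.round(t,1) for t in cv2.minAreaRect(P)],'pca',end=' ')
        e,V=np.linalg.eigh(np.cov(P.T)); print(np.degrees(np.arctan2(V[1,1],V[0,1])).round(1),np.sqrt(e).round(1))
s=snap('top'); meas(s,R)
for n,z in [('bottle_black_center',0)]:
    pass
s2=snap('scene')
R2={k:(a,b,z,px(s2,np.array(p)),r) for k,(a,b,z,_,r),p in [('blue',R['blue'],(438,127,80)),('orange',R['orange'],(557,128,50)),('yellow',R['yellow'],(682,-135,60)),('red',R['red'],(424,-138,54)),('tblue',R['tblue'],(482,-331,5)),('tgreen',R['tgreen'],(522,329,5))]}
print('scene'); meas(s2,R2)
```

```text
blue 114 [439.2 126.1] [array([439.1, 126.4]), array([28.7, 28.9]), np.float64(0.8)] pca -136.8 [7.7 8.1]
orange 272 [555.7 128. ] [array([555.8, 128.3]), array([55.5, 37.6]), np.float64(58.5)] pca 56.3 [10.8 15.9]
yellow 230 [ 681.6 -133.8] [array([ 682.4, -133.4]), array([46. , 46.7]), np.float64(44.0)] pca 162.7 [11.7 12.7]
red 69 [ 424.3 -134.6] [array([ 424.6, -133.6]), array([43.3, 27.2]), np.float64(7.5)] pca -175.5 [ 9.5 15.1]
tblue 2690 [ 481.2 -332.5] [array([ 484.2, -332.5]), array([ 80.3, 266.9]), np.float64(83.5)] pca 173.4 [23.1 76.9]
tgreen 1728 [518.5 328.8] [array([520.6, 328.6]), array([177.6,  78.7]), np.float64(1.5)] pca -178.6 [22.6 51.2]
scene
blue 150 [453.5 136.4] [array([452.7, 135.9]), array([44. , 26.3]), np.float64(37.2)] pca -143.4 [ 7.2 12. ]
orange 399 [566.7 137.5] [array([566.2, 137.1]), array([66.7, 36.8]), np.float64(58.4)] pca 55.5 [10.3 19. ]
yellow 280 [ 690.6 -124.2] [array([ 691.7, -125. ]), array([57.2, 43.8]), np.float64(57.9)] pca 64.0 [11.7 15.4]
red 58 [ 431.3 -127.8] [array([ 431.4, -127.8]), array([44.4, 27.1]), np.float64(4.5)] pca -174.6 [ 8.5 13.9]
tblue 1436 [ 493.  -323.8] [array([ 583.6, -304.4]), array([464. , 157.5]), np.float64(11.5)] pca 173.7 [26.3 79.1]
tgreen 2884 [534.  333.6] [array([526.7, 333.3]), array([177.9,  79.5]), np.float64(1.2)] pca -178.2 [22.8 50.9]
```

Call:
play_rows([
  [1, [0, 0, 0], 0.1],
  [1, [0, 0, 0], 0.1],
  [1, [5, -7, 0], 0.1],
  [1, [12, -16, 0], 0.1],
  [1, [20, -26, 0], 0],
  [1, [25, -33, 0], 0],
  [1, [25, -33, 0], 0],
  [1, [25, -33, 0], 0],
  [1, [25, -33, 0], 0],
  [1, [25, -33, 0], 0],
  [1, [25, -33, 0], 0],
  [1, [25, -33, 0], 0],
], force=40)

```text
time: 2.2
tool_pos: [409.9, -317.7, 205.1]
tcp_rot: [180.0, -0.0, -6.6]
ft_force: [0.6, -1.0, -0.0]
finger_gap: 85.9
grip_force: 0.0
```

Call:
play_rows([
  [1, [25, -33, 0], 0],
  [1, [20, -33, 0], 0],
  [1, [0, -33, 0], 0],
  [1, [-9, -33, 0], 0],
  [1, [-9, -33, 0], 0],
  [1, [-9, -33, 0], 0],
  [1, [-9, -33, 0], 0],
  [1, [-9, -33, 0], 0],
  [1, [-9, -33, 0], 0],
  [1, [-9, -33, 0], 0],
  [1, [-9, -20, 0], 0],
  [1, [0, 0, 0], 0],
])

```text
time: 3.2
tool_pos: [420.9, 35.0, 205.0]
tcp_rot: [-179.9, -0.0, -6.3]
ft_force: [-0.6, 0.2, -0.7]
finger_gap: 85.1
grip_force: 0.0
```

```bash
cat >> h.py <<'E'
def to(x,y,yaw=None,z=None):
    s=sense(); p=s['tool_pos']; c=s['tcp_rot'][2]; yw=c if yaw is None else yaw; a=np.radians(yw)
    d=np.array([x-p[0],y-p[1]]); X=np.array([np.cos(a),np.sin(a)]); Y=np.array([np.sin(a),-np.cos(a)])
    print('t',round(s['time'],2),'pose',p.round(1),'rpy',s['tcp_rot'].round(1),'gap',round(s['finger_gap'],1),'F',s['ft_force'].round(1),'| turn first',round(np.radians(c-yw),3),'then',(X@d).round(1),(Y@d).round(1),'dz',None if z is None else round(p[2]-z,1))
E
python3 - <<'E'
from h import *
to(439,126,-6.5)
s=snap('wrist','w1.png'); print(np.round(s['world_from_camera'],2).tolist())
for n in ['bottle_blue_center','tip_box_center','spare_green_center']:
    print(n,[(round(d['p'],2),w(s,d['xyz']).round(1).tolist(),px(s,w(s,d['xyz'])).round()) for d in pinpoint(n,s)[:3]])
E
```

```text
t 3.2 pose [420.9  35.  205. ] rpy [-179.9   -0.    -6.3] gap 85.1 F [-0.6  0.2 -0.7] | turn first 0.003 then 7.7 -92.5 dz None
[[-0.11, -0.96, -0.27, 489.29], [-0.99, 0.11, 0.03, 27.68], [-0.0, 0.27, -0.96, 374.46], [0.0, 0.0, 0.0, 1.0]]
bottle_blue_center [(0.73, [439.5, 122.9, 42.5], array([180., 161.]))]
tip_box_center [(0.6, [559.1, 131.5, 27.1], array([158.,  56.]))]
spare_green_center [(0.89, [445.5, -7.0, 42.3], array([290., 143.]))]
```

View pics/w1.png

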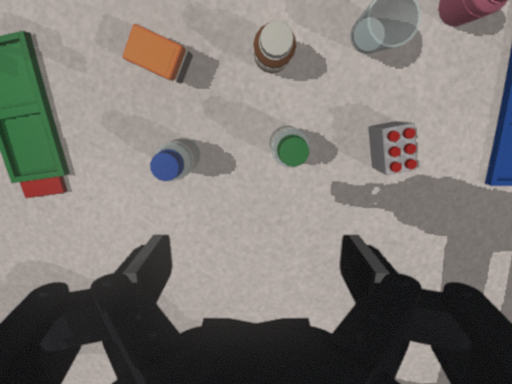

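The wrist view shows the blue cap at (167,165), tip box at (155,52), block at (400,150) and green cap at (293,150). I measure the caps in this view and aim for the bottle.

```bash
cat > m.py <<'E'
from h import *
C={'blue':((100,120,40),(125,255,255)),'orange':((5,150,80),(18,255,255)),'yellow':((20,140,60),(35,255,255)),'red':((0,150,60),(4,255,255)),'green':((45,120,40),(80,255,255))}
def meas(s,k,z,near,r):
    hsv=cv2.cvtColor(s['color'],cv2.COLOR_RGB2HSV); m=cv2.inRange(hsv,*C[k])
    if k=='red': m|=cv2.inRange(hsv,(174,150,60),(180,255,255))
    ys,xs=np.nonzero(m); P=np.array([ray(s,x,y,z)[:2] for x,y in zip(xs,ys)],np.float32); P=P[np.linalg.norm(P-near,axis=1)<r]
    if len(P)<10: print(k,'none');return
    e,V=np.linalg.eigh(np.cov(P.T)); print(k,len(P),P.mean(0).round(1),[np.round(t,1) for t in cv2.minAreaRect(P)],'pca',np.degrees(np.arctan2(V[1,1],V[0,1])).round(1))
E
python3 - <<'E'
from m import *
s=snap('wrist')
meas(s,'blue',86,(440,125),40); meas(s,'orange',54,(557,128),50); meas(s,'red',54,(427,-131),50); meas(s,'green',86,(446,-5),40)
s=snap('top'); meas(s,'green',86,(446,-5),40)
E
```

```text
blue 589 [442.6 127.5] [array([442. , 127.7]), array([28.3, 27.8]), np.float64(35.6)] pca -167.8
orange 1833 [558.6 128.4] [array([558.3, 128.4]), array([54. , 35.7]), np.float64(59.2)] pca 59.3
red 469 [ 427.  -132.3] [array([ 426.3, -132.1]), array([45.3, 29.7]), np.float64(5.2)] pca -174.4
green 151 [442.  -11.9] [array([440.5,  -8. ]), array([20.9, 26. ]), np.float64(36.9)] pca 165.1
green none
```

Call:
play_rows([
  [1, [2, -20, 0], 0],
  [1, [2, -25, 0], 0],
  [1, [2, -25, 10], 0],
  [1, [2, -18, 20], 0],
  [1, [2, -6, 25], 0],
  [1, [0, 0, 25], 0],
  [1, [0, 0, 25], 0],
  [1, [0, 0, 25], 0],
  [1, [0, 0, 23], 0],
  [1, [0, 0, 15], 0],
  [1, [0, 0, 9], 0],
  [1, [0, 0, 4], 0],
])

```text
time: 4.5
tool_pos: [441.6, 122.8, 22.2]
tcp_rot: [180.0, 0.1, -6.6]
ft_force: [0.6, 0.2, 0.8]
finger_gap: 85.2
grip_force: 0.0
```

Call:
play_rows([
  [-0.3, [0, 0, 0], 0],
  [-0.3, [0, 0, 0], 0],
  [-0.3, [0, 0, 0], 0],
  [-0.3, [0, 0, 0], 0],
  [-0.3, [0, 0, 0], 0],
  [-0.3, [0, 0, 0], 0],
  [-0.3, [0, 0, 0], 0],
  [-0.3, [0, 0, 0], 0],
], force=40)

```text
time: 5.17
tool_pos: [444.1, 123.9, 25.5]
tcp_rot: [-180.0, -0.2, -6.5]
ft_force: [-1.1, -1.0, 5.5]
finger_gap: 41.3
grip_force: 40.0
```

Call:
play_rows([
  [-0.3, [0, 0, -4], 0],
  [-0.3, [0, 0, -12], 0],
  [-0.3, [0, 0, -22], 0],
  [-0.3, [0, 0, -28], 0],
  [-0.3, [0, 0, -28], 0],
  [-0.3, [3, 7, -20], 0],
  [-0.3, [6, 16, -10], 0],
  [-0.3, [10, 24, -4], 0],
  [-0.3, [12, 31, 0], 0],
  [-0.3, [12, 31, 0], 0],
  [-0.3, [12, 31, 0], 0],
  [-0.3, [12, 31, 0], 0],
])

```text
time: 6.17
tool_pos: [489.7, -55.3, 152.4]
tcp_rot: [180.0, -0.0, -6.5]
ft_force: [1.0, 0.7, -0.5]
finger_gap: 41.0
grip_force: 40.6
```

Call:
play_rows([
  [-0.3, [12, 31, 0], 0],
  [-0.3, [12, 31, 0], 0],
  [-0.3, [12, 31, 0], 0],
  [-0.3, [12, 31, 0], 0],
  [-0.3, [12, 31, 0], 0],
  [-0.3, [12, 31, 0], 0],
  [-0.3, [12, 31, 0], 0],
  [-0.3, [12, 28, 0], 0],
  [-0.3, [9, 20, 0], 0],
  [-0.3, [6, 10, 0], 0],
  [-0.3, [0, 0, 0], 0],
  [-0.3, [0, 0, 0], 0],
])

```text
time: 7.17
tool_pos: [568.3, -339.7, 151.5]
tcp_rot: [-180.0, 0.0, -6.6]
ft_force: [0.5, 0.9, -1.3]
finger_gap: 41.1
grip_force: 40.6
```

Run:
```python
from m import *
to(573,-341,-6.5)
s=snap('wrist','w2.png')
print([(round(d['p'],2),w(s,d['xyz']).round(1).tolist()) for d in pinpoint('tray_blue',s)[:3]],px(s,[573,-341,4]),px(s,[486,-331,4]))
meas(s,'blue',12,(485,-332),145);meas(s,'red',10,(630,-348),30)
s=snap('top');meas(s,'red',10,(630,-348),30);to(573,-341,-6.5)
s=snap('scene');meas(s,'red',10,(630,-348),30);
```

```text
t 7.17 pose [ 568.3 -339.7  151.5] rpy [-180.     0.    -6.6] gap 41.1 F [ 0.5  0.9 -1.3] | turn first -0.002 then 4.8 0.7 dz None
[] [256.67247797 166.52296862] [256.67449901 237.75658943]
blue 10082 [ 503.2 -336.7] [array([ 492.6, -335.5]), array([ 82.3, 251.5]), np.float64(83.5)] pca 173.2
red 1123 [ 630.  -349.2] [array([ 629.9, -349.4]), array([56.1, 20.6]), np.float64(83.4)] pca 83.4
red 67 [ 631.1 -334.7] [array([ 630.7, -334.3]), array([17.8, 26.8]), np.float64(0.8)] pca 86.8
t 7.32 pose [ 568.4 -338.5  151.8] rpy [-180.     0.    -6.5] gap 40.8 F [ 0.6  0.4 -0.3] | turn first 0.0 then 4.8 2.0 dz None
red 86 [ 633.7 -345.4] [array([ 633.9, -345.8]), array([53.7, 20.8]), np.float64(83.7)] pca 83.6
```

View pics/w2.png

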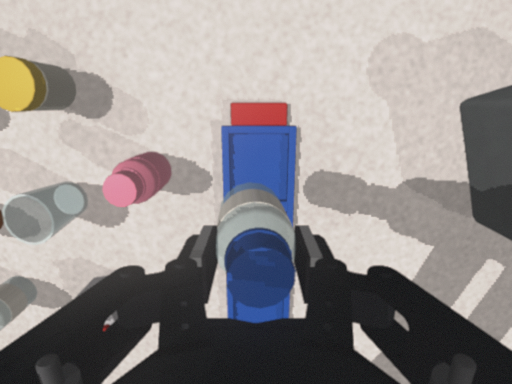

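Bottle held upright over the first pocket, with the red tab at (259,113) and pink bottle clear at (137,180).

Call:
play_rows([
  [-0.3, [2, 1, 5], 0],
  [-0.3, [2, 2, 15], 0],
  [-0.3, [0, 0, 22], 0],
  [-0.3, [0, 0, 22], 0],
  [-0.3, [0, 0, 20], 0],
  [-0.3, [0, 0, 15], 0],
  [-0.3, [0, 0, 10], 0],
  [-0.3, [0, 0, 6], 0],
  [-0.3, [0, 0, 4], 0],
  [-0.3, [0, 0, 2], 0],
  [-0.3, [0, 0, 1.5], 0],
  [-0.3, [0, 0, 0], 0],
])

```text
time: 8.37
tool_pos: [572.7, -343.5, 30.1]
tcp_rot: [180.0, -0.1, -6.5]
ft_force: [0.2, -0.1, 0.1]
finger_gap: 41.1
grip_force: 40.6
```

Call:
play_rows([
  [-0.3, [0, 0, 1], 0],
  [-0.3, [0, 0, 0], 0],
])

```text
time: 8.53
tool_pos: [573.1, -343.6, 29.7]
tcp_rot: [179.9, -0.1, -6.5]
ft_force: [0.4, 0.4, 2.8]
finger_gap: 40.9
grip_force: 41.0
```

Call:
play_rows([
  [-0.3, [0, 0, 0.5], 0],
  [-0.3, [0, 0, 0], 0],
])

```text
time: 8.7
tool_pos: [573.3, -343.6, 29.6]
tcp_rot: [179.9, -0.1, -6.5]
ft_force: [-1.0, 1.4, 6.8]
finger_gap: 41.0
grip_force: 41.4
```

Call:
play_rows([
  [0.2, [0, 0, 0], 0],
  [0.2, [0, 0, 0], 0],
  [0.6, [0, 0, 0], 0],
  [1, [0, 0, 0], 0],
  [1, [0, 0, 0], 0],
  [1, [0, 0, -5], 0],
  [1, [0, 0, -15], 0],
  [1, [0, 0, -25], 0],
  [1, [0, 0, -30], 0],
  [1, [0, 0, -30], 0],
  [1, [0, -8, -20], 0],
  [1, [-2, -20, -5], 0],
])

```text
time: 9.7
tool_pos: [575.6, -318.6, 165.5]
tcp_rot: [179.7, -0.5, -6.7]
ft_force: [0.9, -0.7, 1.7]
finger_gap: 85.3
grip_force: 0.0
```

Call:
play_rows([
  [1, [-5, -33, 0], 0],
  [1, [-5, -33, 0], 0],
  [1, [-5, -33, 0], 0],
  [1, [-5, -33, 0], 0],
  [1, [-5, -33, 0], 0],
  [1, [-5, -33, 0], 0],
  [1, [-5, -33, 0], 0],
  [1, [-5, -33, 0], 0],
  [1, [-5, -33, 0], 0],
  [1, [-5, -33, 0], 0],
  [1, [-5, -33, 0], 0],
  [1, [-5, -33, 0], 0],
])

```text
time: 10.7
tool_pos: [559.1, 86.8, 159.7]
tcp_rot: [-180.0, -0.1, -6.5]
ft_force: [2.1, -0.8, 0.6]
finger_gap: 85.3
grip_force: 0.0
```

Call:
play_rows([
  [1, [-5, -28, 0], 0],
  [1, [-2, -14, 0], -0.06],
  [1, [0, 0, 0], -0.12],
  [1, [0, 0, 0], -0.12],
  [1, [0, 0, 0], -0.12],
  [1, [0, 0, 0], -0.12],
  [1, [0, 0, 0], -0.12],
  [1, [0, 0, 0], -0.12],
  [1, [0, 0, 0], -0.12],
  [1, [0, 0, 0], -0.12],
  [1, [0, 0, 0], -0.1],
  [1, [0, 0, 0], 0],
])

```text
time: 11.7
tool_pos: [557.2, 127.8, 159.5]
tcp_rot: [179.9, -0.1, 57.9]
ft_force: [-1.0, -1.0, 0.1]
finger_gap: 85.4
grip_force: 0.0
```

Run:
```python
from m import *
to(557.5,128.3,58.5)
s=snap('wrist','w3.png');meas(s,'orange',54,(557,128),45)
s=snap('scene');print([(round(d['p'],2),w(s,d['xyz']).round(1).tolist()) for d in pinpoint('bottle_blue_center',s)[:3]])
cv2.imwrite('pics/s3.png',cv2.resize(s['color'][60:300,130:450,::-1],None,fx=2,fy=2))
```

```text
t 11.7 pose [557.2 127.8 159.5] rpy [ 1.799e+02 -1.000e-01  5.790e+01] gap 85.4 F [-1.  -1.   0.1] | turn first -0.01 then 0.6 0.0 dz None
orange 1977 [559.9 131.3] [array([559.3, 130.9]), array([54.9, 35.3]), np.float64(58.9)] pca 58.5
[(0.55, [568.6, -340.1, 43.4])]
```

View pics/s3.png

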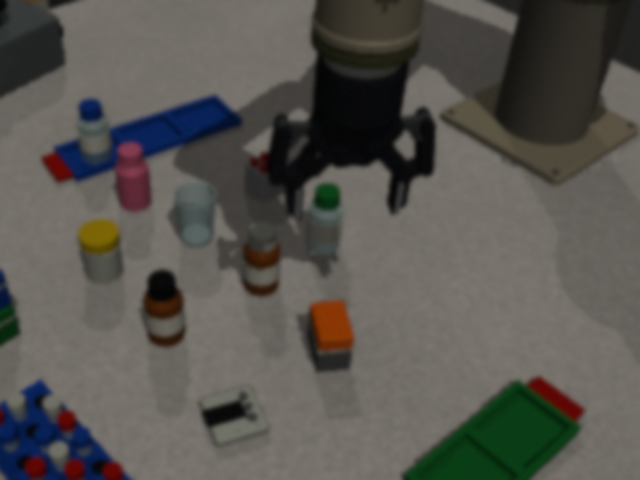

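Call:
play_rows([
  [1, [2, 0, 8], 0],
  [1, [0, 0, 18], 0],
  [1, [0, 0, 25], 0],
  [1, [0, 0, 25], 0],
  [1, [0, 0, 25], 0],
  [1, [0, 0, 20], 0],
  [1, [0, 0, 12], 0],
  [1, [0, 0, 6], 0],
  [1, [0, 0, 2], 0],
  [-0.4, [0, 0, 0], 0],
  [-0.4, [0, 0, 0], 0],
  [-0.4, [0, 0, 0], 0],
])

```text
time: 12.85
tool_pos: [559.1, 129.6, 18.4]
tcp_rot: [179.9, -0.1, 57.6]
ft_force: [0.2, -0.4, -0.3]
finger_gap: 51.5
grip_force: 0.0
```

Call:
play_rows([
  [-0.4, [0, 0, 0], 0],
  [-0.4, [0, 0, 0], 0],
  [-0.4, [0, 0, 0], 0],
  [-0.4, [0, 0, 0], 0],
  [-0.4, [0, 0, 0], 0],
  [-0.4, [0, 0, 0], 0],
])

```text
time: 13.35
tool_pos: [559.1, 129.5, 18.3]
tcp_rot: [179.9, -0.1, 57.6]
ft_force: [1.2, -1.6, 5.7]
finger_gap: 36.8
grip_force: 40.4
```

Call:
play_rows([
  [-0.4, [0, 0, -4], 0],
  [-0.4, [0, 0, -12], 0],
  [-0.4, [0, 0, -22], 0.05],
  [-0.4, [0, 0, -28], 0.1],
  [-0.4, [0, 0, -28], 0.12],
  [-0.4, [0, 0, -22], 0.12],
  [-0.4, [0, 0, -12], 0.12],
  [-0.4, [0, 0, -4], 0.12],
  [-0.4, [0, 0, 0], 0.12],
  [-0.4, [0, 0, 0], 0.12],
  [-0.4, [0, 0, 0], 0.12],
  [-0.4, [0, 0, 0], 0.12],
])

```text
time: 14.35
tool_pos: [557.6, 129.5, 149.7]
tcp_rot: [-180.0, -0.0, -6.3]
ft_force: [0.2, 0.5, -1.2]
finger_gap: 37.0
grip_force: 40.3
```

Call:
play_rows([
  [-0.4, [0, 8, 0], 0.01],
  [-0.4, [-1, 20, 0], 0],
  [-0.4, [-1, 30, 0], 0],
  [-0.4, [-2, 34, 0], 0],
  [-0.4, [-2, 34, 0], 0],
  [-0.4, [-2, 34, 0], 0],
  [-0.4, [-2, 34, 0], 0],
  [-0.4, [-2, 34, 0], 0],
  [-0.4, [-2, 34, 0], 0],
  [-0.4, [-2, 34, 0], 0],
  [-0.4, [-2, 34, 0], 0],
  [-0.4, [-2, 34, 0], 0],
])

```text
time: 15.35
tool_pos: [495.5, -231.9, 149.5]
tcp_rot: [180.0, -0.0, -6.3]
ft_force: [0.2, 0.3, -0.5]
finger_gap: 36.8
grip_force: 40.3
```

Call:
play_rows([
  [-0.4, [-2, 34, 0], 0],
  [-0.4, [-1, 30, 0], 0],
  [-0.4, [0, 24, 0], 0],
  [-0.4, [0, 12, 0], 0],
  [-0.4, [0, 4, 0], 0],
  [-0.4, [0, 0, 0], 0],
  [-0.4, [0, 0, 0], 0],
])

```text
time: 15.93
tool_pos: [481.7, -332.0, 148.8]
tcp_rot: [-180.0, 0.0, -6.5]
ft_force: [0.4, -0.1, -0.8]
finger_gap: 36.7
grip_force: 40.3
```

Run:
```python
from m import *
to(484.8,-333,-6.5)
s=snap('wrist','w4.png');meas(s,'orange',190,(485,-333),80);meas(s,'red',10,(630,-348),40)
meas(s,'blue',86,(572,-343),25)
```

```text
t 15.93 pose [ 481.7 -332.   148.8] rpy [-180.     0.    -6.5] gap 36.7 F [ 0.4 -0.1 -0.8] | turn first 0.001 then 3.2 0.7 dz None
orange 6975 [ 487.6 -332.3] [array([ 486.7, -332.2]), array([35.4, 54.8]), np.float64(84.0)] pca 172.5
red 1384 [ 630.  -349.6] [array([ 629.9, -349.9]), array([57. , 21.1]), np.float64(82.3)] pca 82.4
blue 2562 [ 574.6 -344.7] [array([ 572.7, -343.7]), array([49.5, 47.7]), np.float64(37.5)] pca -135.5
```

View pics/w4.png

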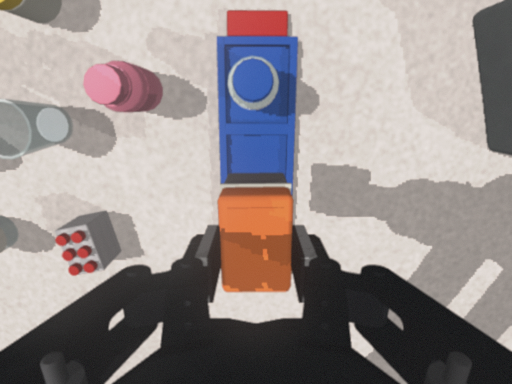

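Tip box held and lined up with the tray, the blue bottle standing in the first pocket (253,82).

Call:
play_rows([
  [-0.4, [1, 0.5, 5], 0],
  [-0.4, [1, 0, 15], 0],
  [-0.4, [0, 0, 22], 0],
  [-0.4, [0, 0, 22], 0],
  [-0.4, [0, 0, 20], 0],
  [-0.4, [0, 0, 16], 0],
  [-0.4, [0, 0, 11], 0],
  [-0.4, [0, 0, 6], 0],
  [-0.4, [0, 0, 4], 0],
  [-0.4, [0, 0, 2], 0],
  [-0.4, [0, 0, 1], 0],
  [-0.4, [0, 0, 0], 0],
])

```text
time: 16.98
tool_pos: [484.2, -334.0, 25.6]
tcp_rot: [180.0, -0.1, -6.5]
ft_force: [0.4, -0.1, -0.5]
finger_gap: 36.6
grip_force: 40.3
```

Call:
play_rows([
  [-0.4, [0, 0, 1], 0],
  [-0.4, [0, 0, 0], 0],
])

```text
time: 17.15
tool_pos: [484.0, -334.0, 24.4]
tcp_rot: [180.0, -0.1, -6.5]
ft_force: [-0.2, 1.0, -1.1]
finger_gap: 37.0
grip_force: 40.3
```

Call:
play_rows([
  [-0.4, [0, 0, 0.6], 0],
  [-0.4, [0, 0, 0], 0],
])

```text
time: 17.32
tool_pos: [483.7, -333.8, 23.4]
tcp_rot: [180.0, -0.0, -6.5]
ft_force: [0.7, -0.9, -0.6]
finger_gap: 37.1
grip_force: 40.3
```

Call:
play_rows([
  [-0.4, [0, 0, 0.7], 0],
  [-0.4, [0, 0, 0], 0],
])

```text
time: 17.48
tool_pos: [483.5, -333.6, 22.4]
tcp_rot: [-180.0, 0.0, -6.5]
ft_force: [-1.0, -0.5, -1.5]
finger_gap: 37.1
grip_force: 40.3
```

Call:
play_rows([
  [-0.4, [0, 0, 0.4], 0],
  [-0.4, [0, 0, 0], 0],
])

```text
time: 17.65
tool_pos: [483.6, -333.7, 22.3]
tcp_rot: [180.0, -0.0, -6.5]
ft_force: [-0.5, 1.2, 1.6]
finger_gap: 36.7
grip_force: 40.5
```

Call:
play_rows([
  [-0.4, [0, 0, 0.5], 0],
  [-0.4, [0, 0, 0], 0],
  [0.1, [0, 0, 0], 0],
  [0.3, [0, 0, 0], 0],
  [0.6, [0, 0, 0], 0],
  [1, [0, 0, 0], 0],
  [1, [0, 0, 0], 0],
  [1, [0, 0, -5], 0],
  [1, [0, 0, -15], 0],
  [1, [0, 0, -25], 0],
  [1, [0, 0, -30], 0],
  [1, [0, 0, -30], 0],
])

```text
time: 18.65
tool_pos: [483.1, -333.2, 127.4]
tcp_rot: [-180.0, 0.1, -6.5]
ft_force: [1.1, -0.1, 0.7]
finger_gap: 85.3
grip_force: 0.0
```

Call:
play_rows([
  [1, [4, -5, -20], 0],
  [1, [12, -15, -10], 0],
  [1, [20, -25, 0], 0],
  [1, [20, -25, 0], 0],
  [1, [20, -25, 0], 0],
  [1, [20, -25, 0], 0],
  [1, [20, -25, 0], 0],
  [1, [20, -25, 0], 0],
  [1, [20, -25, 0], 0],
  [1, [14, -18, 0], 0],
  [1, [6, -10, 0], 0],
  [1, [0, 0, 0], 0],
])

```text
time: 19.65
tool_pos: [684.8, -129.8, 156.5]
tcp_rot: [-180.0, 0.0, -6.4]
ft_force: [0.5, -0.7, 0.5]
finger_gap: 85.3
grip_force: 0.0
```

Run:
```python
from m import *
s=snap('wrist','w5.png');meas(s,'yellow',64,(683,-133),45)
to(684,-132,-6.5)
s=snap('top','t5.png');meas(s,'orange',58,(484,-333),50);meas(s,'blue',90,(573,-343),18)
cv2.imwrite('pics/t5.png',cv2.resize(s['color'][110:290,300:440,::-1],None,fx=3,fy=3))
```

```text
yellow 1823 [ 686.2 -133.9] [array([ 685.6, -133.6]), array([45.2, 45.8]), np.float64(85.1)] pca -171.7
t 19.7 pose [ 683.9 -131.6  156.5] rpy [180.    0.   -6.4] gap 85.4 F [-0.4 -1.2 -0.1] | turn first 0.001 then 0.1 0.4 dz None
orange 303 [ 481.4 -331.7] [array([ 481.6, -331.6]), array([40.4, 55.7]), np.float64(87.3)] pca 169.8
blue 132 [ 573.5 -342.7] [array([ 574. , -341.5]), array([32.1, 33.3]), np.float64(87.4)] pca 140.6
```

View pics/t5.png

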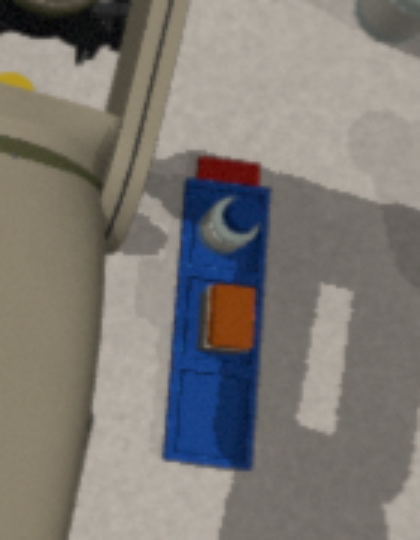

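Blue bottle and tip box stand in pockets 1 and 2 (crop 230,220 and 230,318), both aligned. Next the pot.

Call:
play_rows([
  [1, [1, 2, 8], 0],
  [1, [0, 0, 18], 0],
  [1, [0, 0, 25], 0],
  [1, [0, 0, 25], 0],
  [1, [0, 0, 22], 0],
  [1, [0, 0, 17], 0],
  [1, [0, 0, 10], 0],
  [1, [0, 0, 5], 0],
  [1, [0, 0, 2], 0],
  [-0.2, [0, 0, 0], 0],
  [-0.2, [0, 0, 0], 0],
  [-0.2, [0, 0, 0], 0],
])

```text
time: 20.75
tool_pos: [685.7, -134.6, 26.4]
tcp_rot: [180.0, -0.1, -6.5]
ft_force: [0.5, 0.7, 0.2]
finger_gap: 51.5
grip_force: 0.0
```

Call:
play_rows([
  [-0.2, [0, 0, 0], 0],
  [-0.2, [0, 0, 0], 0],
  [-0.2, [0, 0, 0], 0],
  [-0.2, [0, 0, 0], 0],
  [-0.2, [0, 0, 0], 0],
])

```text
time: 21.17
tool_pos: [686.0, -134.5, 26.7]
tcp_rot: [180.0, -0.2, -6.5]
ft_force: [-1.0, 0.4, 6.0]
finger_gap: 46.0
grip_force: 41.1
```

Call:
play_rows([
  [-0.2, [0, 0, -4], 0],
  [-0.2, [0, 0, -12], 0],
  [-0.2, [0, 0, -22], 0],
  [-0.2, [0, 0, -28], 0],
  [-0.2, [0, 0, -28], 0],
  [-0.2, [0, 0, -22], 0],
  [-0.2, [-5, 4, -12], 0],
  [-0.2, [-12, 10, 0], 0],
  [-0.2, [-20, 17, 0], 0],
  [-0.2, [-25, 21, 0], 0],
  [-0.2, [-25, 21, 0], 0],
  [-0.2, [-25, 21, 0], 0],
])

```text
time: 22.17
tool_pos: [560.7, -215.3, 152.2]
tcp_rot: [-180.0, 0.1, -6.5]
ft_force: [0.4, 0.2, -0.6]
finger_gap: 45.7
grip_force: 41.1
```

Call:
play_rows([
  [-0.2, [-25, 21, 0], 0],
  [-0.2, [-25, 21, 0], 0],
  [-0.2, [-25, 21, 0], 0],
  [-0.2, [-25, 21, 0], 0],
  [-0.2, [-25, 21, 0], 0],
  [-0.2, [-18, 14, 0], 0],
  [-0.2, [-8, 6, 0], 0],
  [-0.2, [-2, 0, 0], 0],
  [-0.2, [0, 0, 0], 0],
  [-0.2, [0, 0, 0], 0],
])

```text
time: 23.0
tool_pos: [397.1, -321.0, 152.6]
tcp_rot: [-180.0, -0.0, -6.5]
ft_force: [-0.1, 0.8, 0.2]
finger_gap: 45.6
grip_force: 41.1
```

Run:
```python
from m import *
s=snap('wrist','w6.png');meas(s,'yellow',185,(397,-323),60);meas(s,'orange',58,(484.8,-333),50)
to(397.4,-323,-6.5)
```

```text
yellow 5899 [ 395.5 -320.5] [array([ 394.8, -320.2]), array([47.4, 48.5]), np.float64(83.4)] pca 156.8
orange 2636 [ 484.  -333.6] [array([ 483. , -333.6]), array([36.4, 53.6]), np.float64(84.0)] pca 174.5
t 23.05 pose [ 397.3 -320.9  152.6] rpy [-180.    -0.    -6.5] gap 45.9 F [ 1.1 -0.4 -1.1] | turn first 0.0 then 0.3 2.0 dz None
```

Call:
play_rows([
  [-0.2, [1, 1.5, 5], 0],
  [-0.2, [0, 1, 15], 0],
  [-0.2, [0, 0, 22], 0],
  [-0.2, [0, 0, 22], 0],
  [-0.2, [0, 0, 20], 0],
  [-0.2, [0, 0, 15], 0],
  [-0.2, [0, 0, 10], 0],
  [-0.2, [0, 0, 6], 0],
  [-0.2, [0, 0, 3], 0],
  [-0.2, [0, 0, 1.5], 0],
  [-0.2, [0, 0, 1], 0],
  [-0.2, [0, 0, 0], 0],
])

```text
time: 24.05
tool_pos: [397.7, -324.7, 32.9]
tcp_rot: [180.0, -0.1, -6.5]
ft_force: [1.0, 0.1, -0.9]
finger_gap: 46.4
grip_force: 41.1
```

Call:
play_rows([
  [-0.2, [0, 0, 0.7], 0],
  [-0.2, [0, 0, 0], 0],
])

```text
time: 24.22
tool_pos: [397.5, -324.6, 32.0]
tcp_rot: [180.0, -0.1, -6.5]
ft_force: [0.1, 0.2, 0.0]
finger_gap: 46.0
grip_force: 41.1
```

Call:
play_rows([
  [-0.2, [0, 0, 0.7], 0],
  [-0.2, [0, 0, 0], 0],
])

```text
time: 24.38
tool_pos: [397.2, -324.3, 30.9]
tcp_rot: [180.0, -0.0, -6.5]
ft_force: [-0.5, -0.1, -0.3]
finger_gap: 46.2
grip_force: 41.1
```

Call:
play_rows([
  [-0.2, [0, 0, 0.6], 0],
  [-0.2, [0, 0, 0], 0],
])

```text
time: 24.55
tool_pos: [397.4, -324.4, 30.7]
tcp_rot: [180.0, -0.0, -6.5]
ft_force: [-0.6, 0.9, 3.9]
finger_gap: 46.3
grip_force: 41.5
```

Call:
play_rows([
  [-0.2, [0, 0, 0.4], 0],
  [-0.2, [0, 0, 0], 0],
])

```text
time: 24.72
tool_pos: [397.5, -324.5, 30.6]
tcp_rot: [180.0, -0.0, -6.5]
ft_force: [-2.4, 3.5, 8.4]
finger_gap: 46.2
grip_force: 41.9
```

Call:
play_rows([
  [0.2, [0, 0, 0], 0],
  [0.4, [0, 0, 0], 0],
  [0.7, [0, 0, 0], 0],
  [1, [0, 0, 0], 0],
  [1, [0, 0, 0], 0],
  [1, [0, 0, -5], 0],
  [1, [0, 0, -15], 0],
  [1, [0, 0, -25], 0],
  [1, [0, 0, -30], 0],
  [1, [0, 0, -25], 0],
  [1, [0, -8, -15], 0],
  [1, [1, -20, -5], 0],
])

```text
time: 25.72
tool_pos: [402.5, -299.2, 154.0]
tcp_rot: [179.7, -0.3, -6.6]
ft_force: [1.1, -0.2, 0.2]
finger_gap: 85.3
grip_force: 0.0
```

Call:
play_rows([
  [1, [1, -30, 0], 0],
  [1, [1, -32, 0], 0],
  [1, [1, -32, 0], 0],
  [1, [1, -32, 0], 0],
  [1, [1, -22, 0], 0],
  [1, [0, -12, 0], 0],
  [1, [0, -6, 0], -0.05],
  [1, [0, 0, 0], -0.1],
  [1, [0, 0, 0], -0.06],
  [1, [0, 0, 0], 0],
])

```text
time: 26.55
tool_pos: [425.3, -132.0, 150.1]
tcp_rot: [180.0, -0.0, 5.7]
ft_force: [0.3, -0.4, 0.3]
finger_gap: 85.4
grip_force: 0.0
```

Run:
```python
from m import *
s=snap('wrist','w7.png');meas(s,'red',54,(426,-132),40)
to(426,-132,5.4)
s=snap('top');meas(s,'yellow',68,(397,-323),40)
```

```text
red 546 [ 427.1 -133.5] [array([ 426.4, -133.9]), array([45.6, 27.2]), np.float64(5.0)] pca -174.9
t 26.6 pose [ 425.3 -132.1  150. ] rpy [180.   -0.    5.4] gap 85.3 F [ 0.7 -0.1 -0.6] | turn first 0.001 then 0.7 -0.0 dz None
yellow 170 [ 393.2 -329.7] [array([ 392.1, -331.2]), array([29.5, 46.5]), np.float64(69.3)] pca 155.1
```

View pics/w7.png

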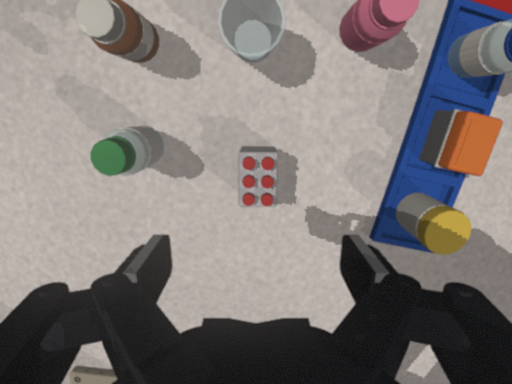

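All three blue-tray items stand in place. The block is at (257,178), aligned with the tool.

Call:
play_rows([
  [1, [1.5, 1, 8], 0],
  [1, [0, 0, 18], 0],
  [1, [0, 0, 25], 0],
  [1, [0, 0, 25], 0],
  [1, [0, 0, 24], 0],
  [1, [0, 0, 17], 0],
  [1, [0, 0, 10], 0],
  [1, [0, 0, 5], 0],
  [1, [0, 0, 2], 0],
  [-0.4, [0, 0, 0], 0],
  [-0.4, [0, 0, 0], 0],
  [-0.4, [0, 0, 0], 0],
], force=60)

```text
time: 27.65
tool_pos: [427.8, -133.5, 16.9]
tcp_rot: [179.9, -0.1, 5.5]
ft_force: [0.6, 0.4, 0.5]
finger_gap: 51.8
grip_force: 0.0
```

Call:
play_rows([
  [-0.4, [0, 0, 0], 0],
  [-0.4, [0, 0, 0], 0],
  [-0.4, [0, 0, 0], 0],
  [-0.4, [0, 0, 0], 0],
  [-0.4, [0, 0, 0], 0],
  [-0.4, [0, 0, 0], 0],
])

```text
time: 28.15
tool_pos: [427.8, -133.6, 17.1]
tcp_rot: [179.9, -0.1, 5.5]
ft_force: [-1.7, -2.0, 7.0]
finger_gap: 33.9
grip_force: 59.0
```

Call:
play_rows([
  [-0.4, [0, 0, -4], 0],
  [-0.4, [0, 0, -12], 0],
  [-0.4, [0, 0, -22], 0],
  [-0.4, [0, 0, -28], 0],
  [-0.4, [0, 0, -28], 0],
  [-0.4, [0, 0, -22], 0],
  [-0.4, [0, 0, -14], 0.04],
  [-0.4, [0, -6, -5], 0.03],
  [-0.4, [2, -16, 0], 0],
  [-0.4, [4, -26, 0], 0],
  [-0.4, [4, -32, 0], 0],
  [-0.4, [4, -32, 0], 0],
])

```text
time: 29.15
tool_pos: [437.5, -19.8, 150.9]
tcp_rot: [-180.0, -0.0, 1.4]
ft_force: [0.8, -0.3, -2.2]
finger_gap: 33.9
grip_force: 60.1
```

Call:
play_rows([
  [-0.4, [4, -32, 0], 0],
  [-0.4, [4, -32, 0], 0],
  [-0.4, [4, -32, 0], 0],
  [-0.4, [4, -32, 0], 0],
  [-0.4, [4, -32, 0], 0],
  [-0.4, [4, -32, 0], 0],
  [-0.4, [4, -32, 0], 0],
  [-0.4, [4, -32, 0], 0],
  [-0.4, [4, -32, 0], 0],
  [-0.4, [4, -28, 0], 0],
  [-0.4, [4, -20, 0], 0],
  [-0.4, [4, -9, 0], 0],
])

```text
time: 30.15
tool_pos: [476.1, 328.1, 150.5]
tcp_rot: [-180.0, 0.0, 1.6]
ft_force: [-0.2, 0.1, -1.1]
finger_gap: 33.8
grip_force: 60.1
```

Call:
play_rows([
  [-0.4, [2, -3, 0], 0],
  [-0.4, [0, 0, 0], 0],
  [-0.4, [0, 0, 0], 0],
])

```text
time: 30.4
tool_pos: [478.7, 327.4, 150.5]
tcp_rot: [180.0, 0.0, 1.4]
ft_force: [0.1, -0.8, -3.1]
finger_gap: 33.8
grip_force: 60.1
```

Run:
```python
from m import *
s=snap('wrist','w8.png');meas(s,'red',190,(480,329),45);meas(s,'green',12,(523,330),110);meas(s,'green',12,(567,331),50)
to(479.5,329.4,1.4)
```

```text
red 2098 [480.6 327.8] [array([479.4, 328.1]), array([46.7, 28.1]), np.float64(0.6)] pca -179.4
green 6421 [540.2 322.2] [array([540. , 327.6]), array([141.6,  68.1]), np.float64(1.4)] pca 176.9
green 4239 [559.3 322.9] [array([564.1, 326.9]), array([93.2, 65.5]), np.float64(1.5)] pca 164.2
t 30.45 pose [478.7 327.2 150.6] rpy [180.    0.    1.4] gap 33.5 F [ 0.2 -0.1 -2.6] | turn first 0.0 then 0.8 -2.1 dz None
```

View pics/w8.png

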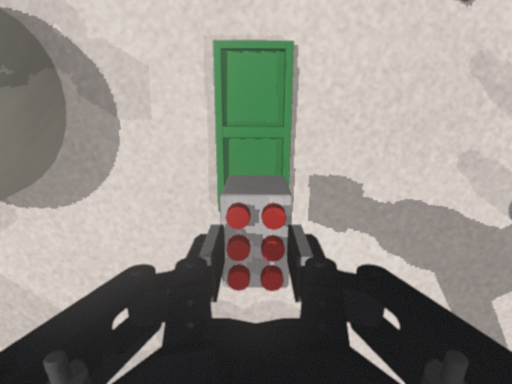

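Run:
```python
from m import *
s=snap('wrist')
for u,v in [(214,42),(294,42),(217,131),(292,131),(214,120),(294,120)]: print(u,v,ray(s,u,v,12).round(1))
```

```text
214 42 [609.8 371.9  12. ]
294 42 [611.7 292.9  12. ]
217 131 [522.8 369.5  12. ]
292 131 [524.7 290.2  12. ]
214 120 [534.1 372.6  12. ]
294 120 [536.1 288.7  12. ]
```

Call:
play_rows([
  [-0.4, [0, -1, 5], 0],
  [-0.4, [0, -1, 15], 0],
  [-0.4, [0, 0, 22], 0],
  [-0.4, [0, 0, 22], 0],
  [-0.4, [0, 0, 21], 0],
  [-0.4, [0, 0, 17], 0],
  [-0.4, [0, 0, 12], 0],
  [-0.4, [0, 0, 7], 0],
  [-0.4, [0, 0, 4], 0],
  [-0.4, [0, 0, 2], 0],
  [-0.4, [0, 0, 1], 0],
  [-0.4, [0, 0, 0], 0],
])

```text
time: 31.5
tool_pos: [479.3, 330.8, 23.6]
tcp_rot: [-180.0, -0.1, 1.5]
ft_force: [-0.6, -0.1, -1.8]
finger_gap: 33.7
grip_force: 60.1
```

Call:
play_rows([
  [-0.4, [0, 0, 0.7], 0],
  [-0.4, [0, 0, 0], 0],
])

```text
time: 31.67
tool_pos: [479.2, 330.8, 22.8]
tcp_rot: [-180.0, -0.1, 1.5]
ft_force: [0.2, 0.1, -2.6]
finger_gap: 33.5
grip_force: 60.1
```

Call:
play_rows([
  [-0.4, [0, 0, 0.6], 0],
  [-0.4, [0, 0, 0], 0],
])

```text
time: 31.83
tool_pos: [478.8, 330.6, 21.6]
tcp_rot: [-180.0, -0.0, 1.5]
ft_force: [-0.5, 0.0, -1.8]
finger_gap: 33.7
grip_force: 60.1
```

Call:
play_rows([
  [-0.4, [0, 0, 0.6], 0],
  [-0.4, [0, 0, 0], 0],
])

```text
time: 32.0
tool_pos: [478.9, 330.6, 21.4]
tcp_rot: [-180.0, -0.0, 1.5]
ft_force: [-1.5, -2.7, 3.0]
finger_gap: 33.8
grip_force: 62.0
```

Call:
play_rows([
  [-0.4, [0, 0, 0.4], 0],
  [-0.4, [0, 0, 0], 0],
])

```text
time: 32.17
tool_pos: [479.0, 330.6, 21.3]
tcp_rot: [-180.0, -0.0, 1.5]
ft_force: [-2.9, -2.4, 6.3]
finger_gap: 34.0
grip_force: 63.3
```

Call:
play_rows([
  [0.1, [0, 0, 0], 0],
  [0.3, [0, 0, 0], 0],
  [0.6, [0, 0, 0], 0],
  [1, [0, 0, 0], 0],
  [1, [0, 0, 0], 0],
  [1, [0, 0, -5], 0],
  [1, [0, 0, -15], 0],
  [1, [0, 0, -25], 0],
  [1, [0, 0, -30], 0],
  [1, [0, 0, -30], 0],
  [1, [4, 7, -20], 0],
  [1, [10, 17, -10], 0],
])

```text
time: 33.17
tool_pos: [494.2, 309.2, 160.1]
tcp_rot: [-179.8, -0.3, 1.6]
ft_force: [0.9, 0.4, 0.5]
finger_gap: 85.3
grip_force: 0.0
```

Call:
play_rows([
  [1, [18, 30, 0], 0],
  [1, [18, 31, 0], 0],
  [1, [18, 31, 0], 0],
  [1, [18, 31, 0], 0],
  [1, [18, 31, 0], 0],
  [1, [18, 31, 0], 0],
  [1, [18, 31, 0], 0],
  [1, [18, 31, 0], 0],
  [1, [18, 31, 0], 0],
  [1, [14, 24, 0], 0],
  [1, [6, 10, 0], 0],
  [1, [1, 2, 0], 0],
])

```text
time: 34.17
tool_pos: [685.1, -4.9, 155.3]
tcp_rot: [180.0, -0.0, 1.3]
ft_force: [-0.2, -0.5, 0.5]
finger_gap: 85.3
grip_force: 0.0
```

Call:
play_rows([
  [1, [0, 0, 0], 0],
  [1, [0, 0, 0], 0],
])

```text
time: 34.33
tool_pos: [683.8, -1.1, 155.4]
tcp_rot: [-180.0, 0.0, 1.5]
ft_force: [1.0, -0.1, -0.4]
finger_gap: 85.0
grip_force: 0.0
```

Run:
```python
from m import *
s=snap('wrist','w9.png');print([(round(d['p'],2),w(s,d['xyz']).round(1).tolist()) for d in pinpoint('bottle_black_center',s)[:3]])
to(684,-3,1.4)
print(px(s,[684,-3,86]))
s2=snap('scene')
v=np.hstack([cv2.resize(s['color'][:,:,::-1],(400,300)),cv2.resize(s2['color'][84:384,112:512,::-1],(400,300))]);cv2.imwrite('pics/v9.png',v)
```

```text
[(0.72, [587.4, -227.0, 43.4]), (0.57, [683.3, -2.9, 45.6])]
t 34.43 pose [ 6.838e+02 -6.000e-01  1.556e+02] rpy [-180.     0.     1.6] gap 85.4 F [ 0.4  0.3 -0.2] | turn first 0.003 then 0.2 2.4 dz None
[258.50079983 189.85117709]
```

View pics/v9.png

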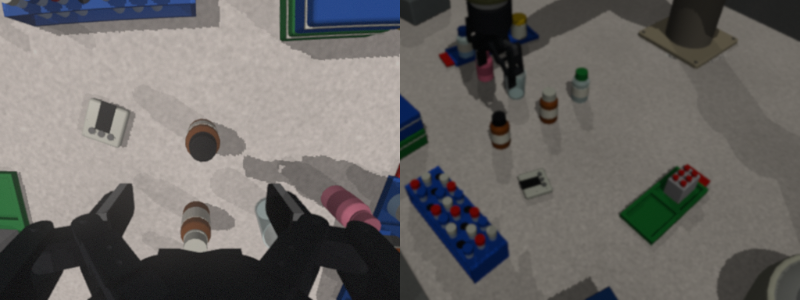

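Black cap at about (259,188) in the wrist frame agrees with (684,−3). The block stands in the green tray's tab-end pocket.

Call:
play_rows([
  [1, [0, 1.5, 8], 0],
  [1, [0, 1, 18], 0],
  [1, [0, 0, 25], 0],
  [1, [0, 0, 25], 0],
  [1, [0, 0, 22], 0],
  [1, [0, 0, 16], 0],
  [1, [0, 0, 10], 0],
  [1, [0, 0, 5], 0],
  [1, [0, 0, 2], 0],
  [-0.3, [0, 0, 0], 0],
  [-0.3, [0, 0, 0], 0],
  [-0.3, [0, 0, 0], 0],
], force=40)

```text
time: 35.48
tool_pos: [685.5, -4.9, 26.0]
tcp_rot: [180.0, -0.1, 1.5]
ft_force: [0.6, 0.3, 0.6]
finger_gap: 51.7
grip_force: 0.0
```

Call:
play_rows([
  [-0.3, [0, 0, 0], 0],
  [-0.3, [0, 0, 0], 0],
  [-0.3, [0, 0, 0], 0],
  [-0.3, [0, 0, 0], 0],
  [-0.3, [0, 0, 0], 0],
  [-0.3, [0, 0, 0], 0],
])

```text
time: 35.98
tool_pos: [685.6, -4.9, 26.3]
tcp_rot: [180.0, -0.2, 1.5]
ft_force: [0.3, 0.6, 6.3]
finger_gap: 40.5
grip_force: 40.3
```

Call:
play_rows([
  [-0.3, [0, 0, -4], 0],
  [-0.3, [0, 0, -12], 0],
  [-0.3, [0, 0, -22], 0],
  [-0.3, [0, 0, -28], 0],
  [-0.3, [0, 0, -28], 0],
  [-0.3, [0, 0, -20], 0],
  [-0.3, [-2, -6, -10], 0],
  [-0.3, [-5, -16, -4], 0],
  [-0.3, [-8, -26, 0], 0],
  [-0.3, [-11, -32, 0], 0],
  [-0.3, [-11, -32, 0], 0],
  [-0.3, [-11, -32, 0], 0],
])

```text
time: 36.98
tool_pos: [630.1, 140.2, 150.4]
tcp_rot: [-180.0, 0.2, 1.5]
ft_force: [0.1, 0.1, -1.1]
finger_gap: 40.7
grip_force: 40.7
```

Call:
play_rows([
  [-0.3, [-11, -32, 0], 0],
  [-0.3, [-11, -32, 0], 0],
  [-0.3, [-11, -32, 0], 0],
  [-0.3, [-11, -32, 0], 0],
  [-0.3, [-10, -30, 0], 0],
  [-0.3, [-6, -22, 0], 0],
  [-0.3, [-2, -12, 0], 0],
  [-0.3, [0, -3, 0], 0],
  [-0.3, [0, 0, 0], 0],
  [-0.3, [0, 0, 0], 0],
  [-0.3, [0, 0, 0], 0],
])

```text
time: 37.9
tool_pos: [566.1, 329.8, 152.0]
tcp_rot: [180.0, 0.0, 1.4]
ft_force: [-0.6, -0.3, -1.5]
finger_gap: 40.8
grip_force: 40.7
```

Run:
```python
from m import *
to(566.5,331,1.4)
s=snap('wrist','w10.png'); print(px(s,[566.5,331,4]))
```

```text
t 37.9 pose [566.1 329.8 152. ] rpy [180.    0.    1.4] gap 40.8 F [-0.6 -0.3 -1.5] | turn first -0.0 then 0.5 -1.2 dz None
[254.83833182 170.34676771]
```

View pics/w10.png

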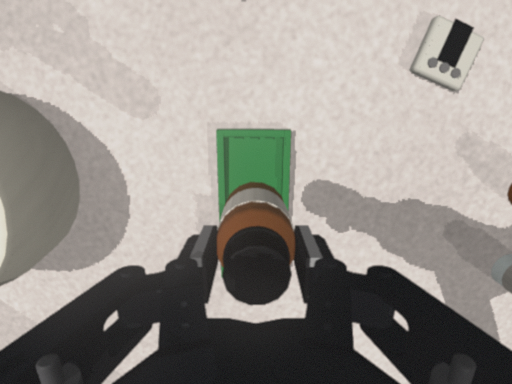

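Call:
play_rows([
  [-0.3, [0.5, -1, 5], 0],
  [-0.3, [0, 0, 15], 0],
  [-0.3, [0, 0, 22], 0],
  [-0.3, [0, 0, 22], 0],
  [-0.3, [0, 0, 20], 0],
  [-0.3, [0, 0, 15], 0],
  [-0.3, [0, 0, 10], 0],
  [-0.3, [0, 0, 6], 0],
  [-0.3, [0, 0, 3], 0],
  [-0.3, [0, 0, 1.5], 0],
  [-0.3, [0, 0, 0.7], 0],
  [-0.3, [0, 0, 0], 0],
])

```text
time: 38.95
tool_pos: [566.9, 332.6, 33.3]
tcp_rot: [-180.0, -0.1, 1.5]
ft_force: [0.3, 0.4, -0.9]
finger_gap: 40.7
grip_force: 40.7
```

Call:
play_rows([
  [-0.3, [0, 0, 0.6], 0],
  [-0.3, [0, 0, 0], 0],
])

```text
time: 39.12
tool_pos: [566.6, 332.5, 32.4]
tcp_rot: [-180.0, -0.1, 1.5]
ft_force: [-0.3, 0.5, -0.7]
finger_gap: 40.9
grip_force: 40.7
```

Call:
play_rows([
  [-0.3, [0, 0, 0.6], 0],
  [-0.3, [0, 0, 0], 0],
])

```text
time: 39.28
tool_pos: [566.2, 332.3, 31.2]
tcp_rot: [-180.0, -0.0, 1.5]
ft_force: [-0.0, -0.3, -1.3]
finger_gap: 41.2
grip_force: 40.7
```

Call:
play_rows([
  [-0.3, [0, 0, 0.6], 0],
  [-0.3, [0, 0, 0], 0],
])

```text
time: 39.45
tool_pos: [566.2, 332.3, 30.5]
tcp_rot: [-180.0, -0.0, 1.5]
ft_force: [-0.5, 0.5, -1.4]
finger_gap: 41.0
grip_force: 40.7
```

Call:
play_rows([
  [-0.3, [0, 0, 0.6], 0],
  [-0.3, [0, 0, 0], 0],
])

```text
time: 39.62
tool_pos: [566.5, 332.4, 30.4]
tcp_rot: [-180.0, -0.0, 1.5]
ft_force: [-1.6, -0.4, 2.4]
finger_gap: 41.0
grip_force: 41.2
```

Contact; I release, rise and back off.

Call:
play_rows([
  [-0.3, [0, 0, 0.3], 0],
  [0.2, [0, 0, 0], 0],
  [0.4, [0, 0, 0], 0],
  [0.7, [0, 0, 0], 0],
  [1, [0, 0, 0], 0],
  [1, [0, 0, 0], 0],
  [1, [0, 0, -5], 0],
  [1, [0, 0, -15], 0],
  [1, [0, 0, -25], 0],
  [1, [0, 0, -30], 0],
  [1, [0, 0, -30], 0],
  [1, [0, 0, -20], 0],
])

```text
time: 40.62
tool_pos: [567.5, 332.9, 160.0]
tcp_rot: [-179.9, -0.3, 1.5]
ft_force: [0.8, 0.5, 0.8]
finger_gap: 85.7
grip_force: 0.0
```

Call:
play_rows([
  [1, [-5, 15, -10], 0],
  [1, [-10, 25, 0], 0],
  [1, [-10, 25, 0], 0],
  [1, [-10, 25, 0], 0],
  [1, [-10, 25, 0], 0],
  [1, [-10, 25, 0], 0],
  [1, [-10, 25, 0], 0],
  [1, [-5, 15, 0], 0],
  [1, [-2, 6, 0], 0],
  [1, [0, 0, 0], 0],
  [1, [0, 0, 0], 0],
  [1, [0, 0, 0], 0],
])

```text
time: 41.62
tool_pos: [499.4, 145.3, 165.1]
tcp_rot: [-180.0, -0.0, 1.5]
ft_force: [-0.3, 0.5, 0.2]
finger_gap: 85.3
grip_force: 0.0
```

Run:
```python
from m import *
s=snap('wrist');s2=snap('scene');s3=snap('top')
v=np.hstack([cv2.resize(s3['color'][120:270,110:310,::-1],(400,300)),cv2.resize(s2['color'][84:384,112:512,::-1],(400,300))])
v2=np.hstack([cv2.resize(s3['color'][120:270,230:430,::-1],(400,300)),cv2.resize(s['color'][:,:,::-1],(400,300))])
cv2.imwrite('pics/v11.png',np.vstack([v,v2]))
```

```text
(no output)
```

View pics/v11.png

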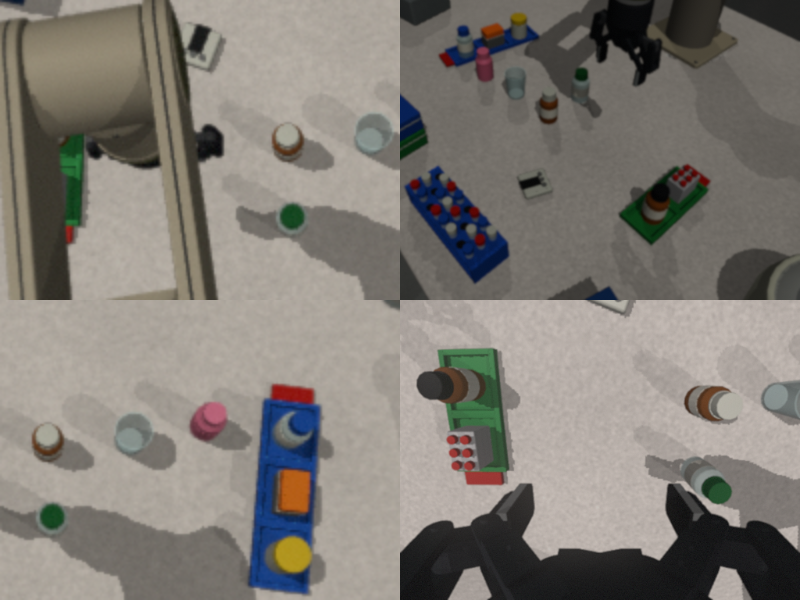

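All five items stand in the right pockets: blue bottle, tip box and pot from the blue tab, block and black-capped bottle from the green tab. The spares, beaker and pink bottle have not moved.

```bash
python3 -c "
from bench import *
print(hand_in())"
```

```text
the job is handed in; nothing more can be done
None
```

Both kits are made up and the job is handed in at about 42 s of the 136 s allowed; each item was set down in its pocket, and the spares, beaker and pink bottle stand where they were.

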